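# Stray dog biscuits back into their display cartons

### The job

Four stray dog biscuits - a large bone, a small bone, a round one and a fish - lie on the bakery counter: put each back into the display carton that holds its own kind, set down (not dropped) flat on the bottom in the middle of the carton's empty half. Lay both bones and the fish lengthwise in the carton like the stock already there, the fish with its snout the same way as the other fish. Leave the tin and the roll of tape where they are.

Things in the scene. Friction and masses are not known exactly. Their poses are not given: they have to be found in the camera images.
- bone_large_mid (a point): The large bone-shaped biscuit, 88 mm long (its x), 40 mm wide over the knuckles at each end, 18 mm thick; the straight shaft between the knuckles is 22 mm wide (its y) and 41 mm of it is clear for gripping at the middle. 35 g. Baked brown, loose, lying flat at any yaw. The point is its centre, half-way up; z up.
- bone_small_mid (a point): The small bone-shaped biscuit, 60 mm long (its x), 28 mm wide over the knuckles, 16 mm thick; the shaft is 16 mm wide (its y), with 27 mm of it clear for gripping at the middle. 15 g. Baked brown, loose, lying flat at any yaw. The point is its centre, half-way up; z up.
- cookie_mid (a point): The round biscuit, a disc of 58 mm diameter, 16 mm thick. 30 g. Baked brown, loose, lying flat at any yaw. The point is its centre, half-way up; z up.
- fish_mid (a point): The fish-shaped biscuit, 84 mm long (its x), 18 mm thick, snout and eye at its +x end, forked tail, 40 mm wide, at its -x end. The body is widest, 40 mm (its y), 9 mm from the centre towards the snout: grip it there across y. 32 g. Baked brown, loose, lying flat at any yaw. The point is its centre, half-way up; z up.
- carton_bone_large: The carton of large bones: five lie lengthwise in its stock end. Plain cardboard, 218 (x) x 152 (y) x 60 mm high, 4 mm walls and bottom, fixed on a board 18 mm high. Origin: centre of underside; z up, +x lengthwise, away from the robot. The stock (fixed, up to 55 mm high) fills the +x end; the empty half is bare bottom (z = 4 mm) from x = -105 to +13, its middle at x = -46, y = 0 mm.
- carton_bone_small: The carton of small bones: seven lie lengthwise in its stock end. Plain cardboard, 218 (x) x 152 (y) x 60 mm high, 4 mm walls and bottom, fixed on a board 18 mm high. Origin: centre of underside; z up, +x lengthwise, away from the robot. The stock (fixed, up to 55 mm high) fills the +x end; the empty half is bare bottom (z = 4 mm) from x = -105 to +13, its middle at x = -46, y = 0 mm.
- carton_cookie: The carton of round biscuits: five lie in its stock end. Plain cardboard, 218 (x) x 152 (y) x 60 mm high, 4 mm walls and bottom, fixed on a board 18 mm high. Origin: centre of underside; z up, +x lengthwise, away from the robot. The stock (fixed, up to 55 mm high) fills the +x end; the empty half is bare bottom (z = 4 mm) from x = -105 to +13, its middle at x = -46, y = 0 mm.
- carton_fish: The carton of fish: five lie lengthwise in its stock end, all with the snout to +x. Plain cardboard, 218 (x) x 152 (y) x 60 mm high, 4 mm walls and bottom, fixed on a board 18 mm high. Origin: centre of underside; z up, +x lengthwise, away from the robot. The stock (fixed, up to 55 mm high) fills the +x end; the empty half is bare bottom (z = 4 mm) from x = -105 to +13, its middle at x = -46, y = 0 mm.
- tin: A closed round aluminium tin, 75 mm diameter, 42 mm high, 0.22 kg, standing loose among the biscuits; to be left alone. Origin: centre of its underside.
- tape_roll: A roll of brown parcel tape lying flat, 80 mm outer and 60 mm inner diameter, 48 mm high, 0.16 kg, loose among the biscuits; to be left alone. Origin: centre of its underside.
There are look-alikes about, which are no part of the job. What is shaped like the part that bears fish_mid but purple or turquoise is not meant. Leave any blue look-alike of the part that bears bone_large_mid alone.

How it is judged:
At the end, for the whole second after the job is handed in: Each biscuit lies flat on the bottom of its own kind's carton, centre within 15 mm (along and across) of the middle of the empty half; bones and fish lengthwise within 15 degrees, fish snout towards the stock; all released and at rest; tin and tape not moved 20 mm (x of bone_large_mid in the frame of carton_bone_large between -0.061 and -0.031 m and y of bone_large_mid in the frame of carton_bone_large between -0.015 and 0.015 m and z of bone_large_mid in the frame of carton_bone_large below 0.018 m and angle between each of bone_large_mid, bone_small_mid, cookie_mid, fish_mid's own z axis and vertical below 0.12 rad and angle between the x axis of bone_large_mid and the x axis of carton_bone_large, either way round below 0.26 rad and x of bone_small_mid in the frame of carton_bone_small between -0.061 and -0.031 m and y of bone_small_mid in the frame of carton_bone_small between -0.015 and 0.015 m and z of bone_small_mid in the frame of carton_bone_small below 0.018 m and angle between the x axis of bone_small_mid and the x axis of carton_bone_small, either way round below 0.26 rad and x of cookie_mid in the frame of carton_cookie between -0.061 and -0.031 m and y of cookie_mid in the frame of carton_cookie between -0.015 and 0.015 m and z of cookie_mid in the frame of carton_cookie below 0.018 m and x of fish_mid in the frame of carton_fish between -0.061 and -0.031 m and y of fish_mid in the frame of carton_fish between -0.015 and 0.015 m and z of fish_mid in the frame of carton_fish below 0.018 m and angle between the x axis of fish_mid and the x axis of carton_fish, either way round below 0.26 rad and x of carton_fish in the frame of fish_mid above 0.02 m and contact force between the fingers and bone_large below 0.05 N and linear speed of each of bone_large, bone_small, cookie, fish below 0.01 m/s and angular speed of each of bone_large, bone_small, cookie, fish below 0.1 rad/s and contact force between the fingers and bone_small below 0.05 N and contact force between the fingers and cookie below 0.05 N and contact force between the fingers and fish below 0.05 N); the robot touches nothing.
It fails at once if The tin is pushed more than 20 mm (distance of tin from where it was at the start of the episode above 0.02 m).
It fails at once if The roll of tape is pushed more than 20 mm (distance of tape_roll from where it was at the start of the episode above 0.02 m).
It fails at once if A biscuit is let go higher than 85 mm above the table (dropped from above the carton's rim) ((height (world z) of bone_large_mid above 0.085 m and contact force between the fingers and bone_large below 0.05 N) or (height (world z) of bone_small_mid above 0.085 m and contact force between the fingers and bone_small below 0.05 N) or (height (world z) of cookie_mid above 0.085 m and contact force between the fingers and cookie below 0.05 N) or (height (world z) of fish_mid above 0.085 m and contact force between the fingers and fish below 0.05 N)).
It also fails if it takes over 102 s, if anything falls off the work surface, if the arm or the gripper's body presses on something with over 40 N, if the wrist force passes 120 N, or if a joint passes its speed limit or range.

### The arm

A 6-joint arm with a two-finger parallel gripper is mounted at the origin on the work surface. World frame = base frame: x ahead of the robot, y to its left, z up, the work surface at z = 0. Lengths are in m, angles in rad, forces in N, time in s.
With the tool pointing down it reaches from about 0.35 to 0.975 m from the base axis. Payload 17.4 kg.
Tool frame: the origin (TCP) lies on the mounting face of the last link; the fingertips stand 173 mm ahead of it and the grasp point (between the pads) lies 155 mm ahead of it; z points along the fingers, x is the direction in which the jaws open and shut, and the axes are right-handed (so a half turn about z gives the same grasp; the last joint's range is limited). The gripper opens to 85 mm and grips with 20 to 120 N. Pads are 22 mm wide; open, the fingers measure 114 mm over their backs; the gripper's body (76 mm by 85 mm) begins 54 mm behind the grasp point. The pads swing forward as they close: fully open they stand 13 mm farther back than shut.
Start: joints at [1.135, 0.116, 1.442, -0, 1.584, -0.038], TCP at [0.261, 0.622, 0.405] pointing down, gripper open.
Joint ranges: [-2.83, 2.83], [-0.83, 2.19], [0.07, 2.5], [-1.14, 4.28], [0.01, 3], [-2.97, 2.97]. Speed limits (rad/s): [1.89, 1.89, 2.22, 3.14, 3.14, 3.14].

### API

Orientations are given as a rotation vector (axis times angle).
In Python, from workcell import robot gives the robot as it stands.
- The arm moves only by the tool step_arm, never from a script. Its argument "increments" is a list that holds one entry, the list of rows, each a list of 4 numbers: the shift along the tool's x, y, z in cm, then the turn about the tool's z in rad. In form: [[[dx, dy, dz, turn], ...]]. A call has 1 to 5 rows; each row is the pose to reach, as a shift and turn from the pose commanded when the call began, along the tool's axes at that moment; what a row does not reach only later rows make up. A row lasts 1/10 s, in which the tool goes at most 50 mm and 8.59 degrees, less where a joint would pass 70% of its speed; a pose out of reach is approached as far as the arm can. A call with a gripper value outside its range is refused whole. "gripper" is the finger opening in cm, from 0 to 8.54, set as the call begins (left out, the last holds). The fingers move at their own pace and stop on an object; "force" is the grip in N (left out, the last holds). Time passes only in rows, so rows that repeat a pose let the fingers close. It gives the time, the measured TCP pose, the force and the opening at its end, in the units of the state.
- robot.state(): the state, without advancing time (a new reading comes with each control period).
- robot.capture(name): name is "scene" or "top"; returns a dict with "img" (420x560x3 uint8, red, green, blue), "fx", "fy", "cx", "cy" (pixels), "R" (3x3) and "t" (3): a world point X has camera coordinates R X + t. Camera axes: x right, y down, z forward; pixel columns grow to the right and rows downward; lengths in m; the calibration is good to about 2 mm. A picture is of the moment at which its call begins. There is no depth.
- robot.finish_job(): hands the job in, once; it reports no verdict.
The state is a dict: "time": time; "joint_positions": joint angles; "joint_vel": joint speeds; "effort": joint torques, N m; "tool_pos": TCP position; "tcp_rot": TCP orientation; "ft_force": force on the tool from outside, world axes, zero at the start; "ft_torque": the same for the moment, N m; "opening": finger opening in m.
Only numpy, scipy, OpenCV 4.12 (cv2) and the standard library are available. Lean on these libraries where they do the work, as an engineer would, in place of code of your own. Each camera call takes 0.05 s, during which the arm holds its last target. There are 200 camera calls.

## Working session

There is one attempt and no reset: what is moved stays moved. The work goes in short steps, Python scripts to look and compute and a tool call to move; the robot and the scene stay as the last step left them, time stands still between calls to the robot, and variables do not carry over. Pictures are saved under pics/ and viewed, about 12 in all and at most 16, crops included, and the job is handed in when it is done.

Besides the shell and the picture viewer there is one more tool, called after "Emit:" as a command line: name --argument value ..., lists and objects as JSON in quotes. step_arm: Moves the arm, as the interface text tells. Its arguments: {"type":"object","properties":{"increments":{"type":"array"},"gripper":{"type":"number"},"force":{"type":"number"}},"required":["increments"]}

```bash
mkdir -p pics; python3 - <<'E'
from workcell import robot
import cv2,numpy as np
for n in("scene","top"):
    c=robot.capture(n); cv2.imwrite(f"pics/{n}0.png",cv2.resize(c["img"][:,:,::-1],(800,600),interpolation=cv2.INTER_CUBIC)); np.savez(f"{n}0.npz",**c)
    print(n,c["fx"],c["cx"],c["cy"],(-c["R"].T@c["t"]).round(3),c["R"].round(2).tolist())
print(robot.state())
E
ls
```

```text
scene 409.55203905345167 280.1642804613723 210.1415602959665 [ 1.184 -0.564  0.743] [[0.59, 0.81, -0.01], [0.47, -0.35, -0.81], [-0.66, 0.47, -0.58]]
top 526.8380384867055 276.21431829375445 201.4776877293238 [0.32 0.01 1.62] [[0.0, -1.0, 0.0], [-1.0, -0.0, -0.06], [0.06, -0.0, -1.0]]
{'time': 0.1, 'joint_positions': array([ 1.13517761e+00,  1.16437018e-01,  1.44219852e+00,  2.53508569e-05,
        1.58400715e+00, -3.77889285e-02]), 'joint_vel': array([ 0.00115301, -0.00080901, -0.00190247,  0.00097068,  0.00176501,
        0.00067589]), 'effort': array([ 1.84194920e-03, -7.33660412e+01, -6.33789039e+01,  8.44283090e-05,
        5.28645018e-03,  5.42867076e-05]), 'tool_pos': array([0.26150995, 0.62229396, 0.40403654]), 'tcp_rot': array([ 2.61616904e+00,  1.73837768e+00, -1.42779754e-03]), 'ft_force': array([0.49317367, 0.67494714, 0.39158996]), 'ft_torque': array([-0.02894064,  0.01524567, -0.01409371]), 'opening': 0.08553118494428254}
pics
scene0.npz
top0.npz
```

View pics/top0.png

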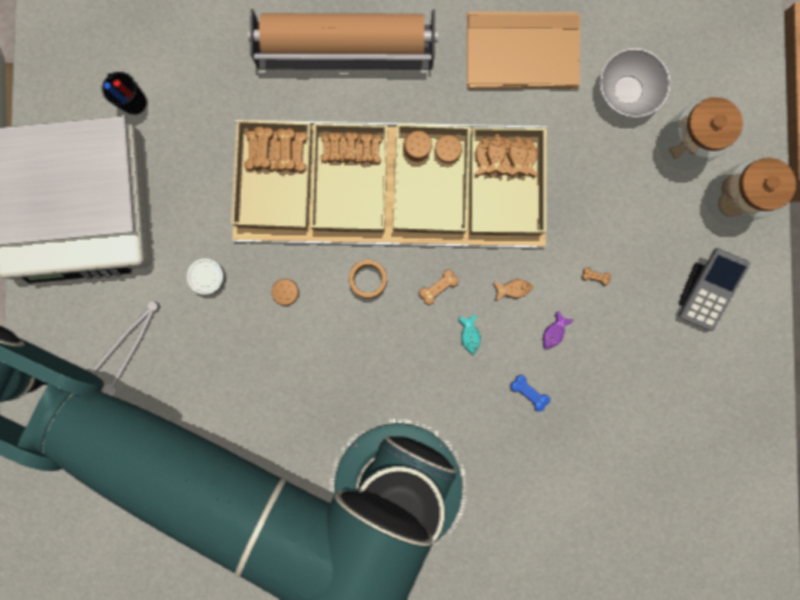

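View pics/scene0.png

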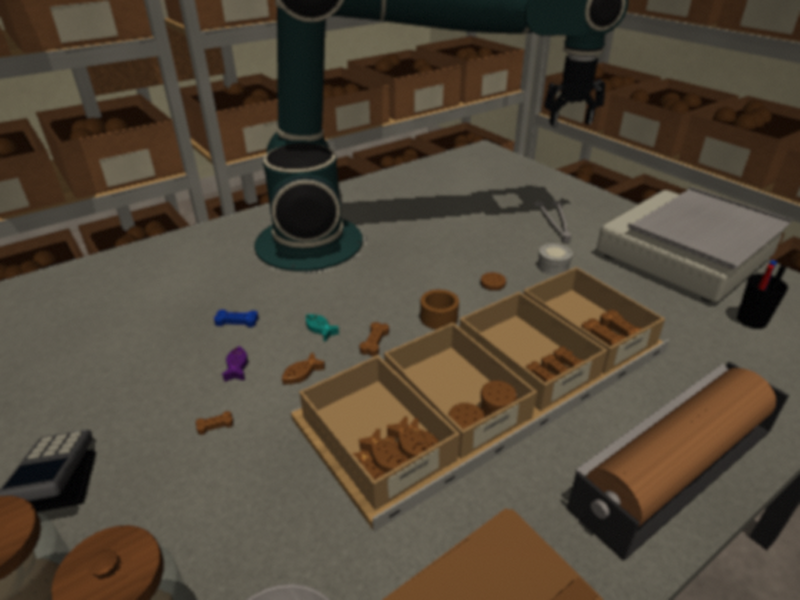

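The top view shows, in viewed-picture pixels, the cartons left to right: large bones (272,178), small bones (350,178), rounds (430,180) and fish (508,180).

Candidates for each biscuit:
- **Large bone:** brown (439,287) or blue (530,392). I take the brown one.
- **Small bone:** brown (596,276).
- **Round:** brown (285,292). The tin at (205,277) and the tape at (367,279) are not it.
- **Fish:** brown (513,290), turquoise (470,335) or purple (556,331). I take the brown one; its tail seems to be on the left.

```bash
cat > h.py <<'E'
import numpy as np,cv2
def ray(c,u,v,z):
    R,t=c["R"],c["t"]; C=-R.T@t
    d=R.T@np.array([(u-c["cx"])/c["fx"],(v-c["cy"])/c["fy"],1]); return C+d*(z-C[2])/d[2]
def proj(c,X):
    p=c["R"]@np.asarray(X)+c["t"]; return np.array([c["fx"]*p[0]/p[2]+c["cx"],c["fy"]*p[1]/p[2]+c["cy"]])
def brown(img):
    h=cv2.cvtColor(img,cv2.COLOR_RGB2HSV); return cv2.inRange(h,(5,90,60),(17,255,255))
E
python3 - <<'E'
import numpy as np,cv2; from h import *
T=dict(np.load("top0.npz")); S=dict(np.load("scene0.npz"))
m=brown(T["img"]); m[:175]=0; m[225:]=0
n,l,st,ce=cv2.connectedComponentsWithStats(m)
for i in range(1,n):
    if st[i,4]<40: continue
    ys,xs=np.where(l==i); P=np.array([ray(T,x,y,.012)[:2] for x,y in zip(xs,ys)])
    c=P.mean(0); w,V=np.linalg.eigh(np.cov((P-c).T)); a=V[:,1]; q=(P-c)@a; r=(P-c)@V[:,0]
    print((ce[i]/.7).round(),st[i,4],"xy",c.round(4),"yaw",np.degrees(np.arctan2(a[1],a[0])).round(1),"L,W",np.ptp(q).round(3),np.ptp(r).round(3),"skew",(q**3).mean()/q.std()**3,"mid-extent",((q.max()+q.min())/2).round(4),"->scene px",(proj(S,[*c,.009])/.7).round())
a=cv2.resize(T["img"][180:222,180:440,::-1],None,fx=3,fy=3,interpolation=cv2.INTER_CUBIC)
b=cv2.resize(T["img"][78:178,155:390,::-1],None,fx=3.3,fy=3.3,interpolation=cv2.INTER_CUBIC)
o=np.zeros((a.shape[0]+b.shape[0],800,3),np.uint8);o[:a.shape[0],:a.shape[1]]=a;o[a.shape[0]:,:b.shape[1]]=b[:,:800];cv2.imwrite("pics/crop1.png",o)
E
```

```text
[367. 278.] 266 xy [0.4421 0.0662] yaw -167.9 L,W 0.082 0.079 skew 0.04046497068456099 mid-extent 0.0003 ->scene px [439. 315.]
[439. 286.] 239 xy [ 0.4262 -0.0871] yaw 127.5 L,W 0.085 0.037 skew 0.10268873534184995 mid-extent 0.0018 ->scene px [373. 339.]
[596. 276.] 123 xy [ 0.4491 -0.4243] yaw 76.5 L,W 0.058 0.024 skew -0.00024300983283811055 mid-extent -0.0001 ->scene px [213. 422.]
[284. 292.] 269 xy [0.4134 0.2428] yaw 70.3 L,W 0.055 0.054 skew 0.005678477898511524 mid-extent 0.0001 ->scene px [492. 281.]
[513. 289.] 246 xy [ 0.4211 -0.2458] yaw 98.8 L,W 0.08 0.037 skew 0.12684253302314 mid-extent -0.0005 ->scene px [300. 370.]
```

View pics/crop1.png

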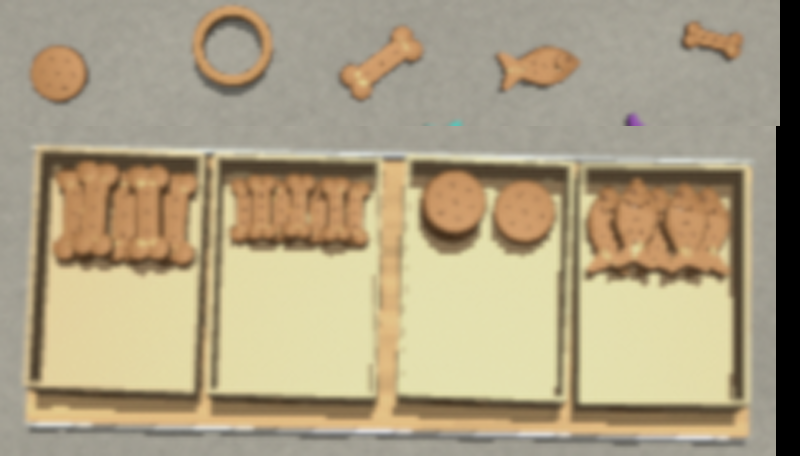

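The brown fish's snout (575,65 in the crop) points right, towards −y. The carton row is tilted by about 1°. Next I get the carton poses from the rim corners, with the rim at z = 78 mm.

```bash
python3 - <<'E'
import numpy as np,cv2; from h import *
T=dict(np.load("top0.npz"));S=dict(np.load("scene0.npz"))
n=lambda x,y:(155+x/3.3-.35,78+(y-126)/3.3-.35)
C={"L":[(28,388),(198,393),(204,153),(36,147)],"S":[(211,396),(379,400),(381,160),(217,154)],
"C":[(397,400),(565,404),(571,164),(408,159)],"F":[(578,404),(747,408),(748,168),(583,166)]}
for k,v in C.items():
    P=np.array([ray(T,*n(*p),.078)[:2] for p in v]); print(k,P.round(3).tolist(),"mid",P.mean(0).round(4),"near-y",P[0][1]-P[1][1],"len",(P[2]-P[1])[0].round(3),(P[3]-P[0])[0].round(3),"yaw",np.degrees(np.arctan2(*(P[1]-P[0])[[0,1]]*[1,-1])).round(2))
for k,p in {"bl":(27,426),"br":(748,437)}.items(): print(k,ray(T,*n(*p),.018).round(4))
# scene view rim corners of F: near-left,.. (800 scale)
for nm,p in {"F far -y":(377,500),"F near -y":(301,391),"F near +y":(375,358),"F far +y":(459,433),"L far +y":(663,321),"L near +y":(574,270),"L far -y":(605,347)}.items(): print(nm,ray(S,p[0]*.7,p[1]*.7,.078)[:2].round(3))
E
```

```text
L [[0.548, 0.341], [0.544, 0.189], [0.762, 0.186], [0.767, 0.337]] mid [0.6551 0.2634] near-y 0.1518230539270073 len 0.218 0.219 yaw -1.51
S [[0.541, 0.178], [0.538, 0.028], [0.756, 0.027], [0.761, 0.174]] mid [0.6491 0.1015] near-y 0.15001628330176658 len 0.218 0.22 yaw -1.18
C [[0.538, 0.011], [0.535, -0.139], [0.753, -0.145], [0.757, 0.002]] mid [ 0.6458 -0.0674] near-y 0.15002697318416905 len 0.218 0.219 yaw -1.18
F [[0.535, -0.15], [0.532, -0.301], [0.75, -0.304], [0.751, -0.155]] mid [ 0.6421 -0.2277] near-y 0.15093008964090113 len 0.218 0.216 yaw -1.18
bl [0.5214 0.3542 0.018 ]
br [ 0.5133 -0.3139  0.018 ]
F far -y [ 0.779 -0.314]
F near -y [ 0.539 -0.298]
F near +y [ 0.543 -0.158]
F far +y [ 0.755 -0.151]
L far +y [0.773 0.329]
L near +y [0.559 0.333]
L far -y [0.757 0.183]
```

```bash
cat >> h.py <<'E'
def go(*targets):
    "targets: (x,y,z,yaw_deg of tool x). Chained shifts, each from the previous target, in cm/rad along tool axes"
    from workcell import robot
    from scipy.spatial.transform import Rotation as Ro
    s=robot.state(); p=s["tool_pos"]; R=Ro.from_rotvec(s["tcp_rot"]).as_matrix()
    yaw=np.arctan2(R[1,0],R[0,0]); print("t",round(s["time"],2),"p",p.round(4),"yaw",np.degrees(yaw).round(2),"j",s["joint_positions"].round(2)[[0,5]],"tilt",R[:,2].round(3),"open",round(s["opening"],4),"F",s["ft_force"].round(1))
    for x,y,z,a in targets:
        d=np.array([x,y,z])-p; c,n=np.cos(yaw),np.sin(yaw)
        t=-(np.radians(a)-yaw); t=(t+np.pi)%(2*np.pi)-np.pi
        print("shift",(100*np.array([c*d[0]+n*d[1],n*d[0]-c*d[1],-d[2]])).round(2),"turn",round(t,3)); p=np.array([x,y,z]); yaw-=t
E
python3 -c "
from h import go
go((.4134,.2428,.26,88.8),(.4134,.2428,.177,88.8),(.4134,.2428,.30,88.8),(.6,-.0665,.30,88.8),(.6,-.0665,.202,88.8))"
```

```text
t 0.1 p [0.2615 0.6223 0.404 ] yaw 67.21 j [ 1.14 -0.04] tilt [-0.    -0.001 -1.   ] open 0.0855 F [0.5 0.7 0.4]
shift [-29.1   28.71  14.4 ] turn -0.377
shift [0.  0.  8.3] turn 0.0
shift [  0.    0.  -12.3] turn 0.0
shift [-30.53  19.3   -0.  ] turn 0.0
shift [0.  0.  9.8] turn 0.0
```

Emit:
step_arm --increments '[[[-2.9,2.9,1.4,0],[-5.8,5.7,2.9,0],[-8.7,8.6,4.3,0],[-11.6,11.5,5.8,0],[-14.5,14.4,7.2,0]]]'

```text
time: 0.6
tool_pos: [0.3383, 0.4312, 0.3317]
tcp_rot: [2.616, 1.739, -0.001]
ft_force: [0.5, -0.2, 0.1]
opening: 0.0857
```

Emit:
step_arm --increments '[[[-2.9,2.9,1.4,-0.08],[-5.8,5.7,2.9,-0.16],[-8.7,8.6,4.3,-0.24],[-11.6,11.5,5.8,-0.31],[-14.5,14.4,7.2,-0.377]]]'

```text
time: 1.1
tool_pos: [0.4148, 0.2417, 0.26]
tcp_rot: [2.241, 2.202, 0.0]
ft_force: [0.9, 0.6, 0.3]
opening: 0.0854
```

Emit:
step_arm --increments '[[[0,0,0,0],[0,0,0,0]]]'

```text
time: 1.3
tool_pos: [0.4149, 0.2427, 0.2605]
tcp_rot: [-2.247, -2.195, 0.001]
ft_force: [-0.1, 0.0, 0.1]
opening: 0.0855
```

```bash
python3 -c "
from h import go
go((.4134,.2428,.177,88.8))"
```

```text
t 1.3 p [0.4149 0.2427 0.2605] yaw 88.66 j [ 0.48 -1.07] tilt [-0.001 -0.    -1.   ] open 0.0855 F [-0.1  0.   0.1]
shift [ 0.   -0.15  8.35] turn -0.002
```

Emit:
step_arm --increments '[[[0,-0.1,3.0,0],[0,-0.1,6.0,0],[0,-0.1,7.8,0],[0,-0.1,8.4,0],[0,-0.1,8.4,0]]]'

```text
time: 1.8
tool_pos: [0.4134, 0.2441, 0.1766]
tcp_rot: [-2.243, -2.199, 0.001]
ft_force: [0.3, 0.1, -0.2]
opening: 0.0857
```

Emit:
step_arm --increments '[[[0,0,0,0],[0,0,0,0],[0,0,0,0],[0,0,0,0],[0,0,0,0]]]' --gripper 4.0 --force 40

```text
time: 2.3
tool_pos: [0.414, 0.2437, 0.1784]
tcp_rot: [2.244, 2.198, 0.003]
ft_force: [-4.3, -0.7, 9.8]
opening: 0.0561
```

Emit:
step_arm --increments '[[[0,0,0,0],[0,0,0,0],[0,0,0,0],[0,0,-1,0],[0,0,-3,0]]]'

```text
time: 2.8
tool_pos: [0.4134, 0.2432, 0.2069]
tcp_rot: [-2.244, -2.198, 0.002]
ft_force: [-0.2, 0.5, -0.6]
opening: 0.0559
```

```bash
python3 - <<'E'
from h import *; from workcell import robot
go()
c=robot.capture("scene"); cv2.imwrite("pics/g1.png",cv2.resize(c["img"][110:290,230:500,::-1],None,fx=2.8,fy=2.8,interpolation=cv2.INTER_CUBIC))
E
```

```text
t 2.8 p [0.4134 0.2432 0.2069] yaw 88.8 j [ 0.48 -1.07] tilt [-0.001 -0.001 -1.   ] open 0.0559 F [-0.2  0.5 -0.6]
```

View pics/g1.png

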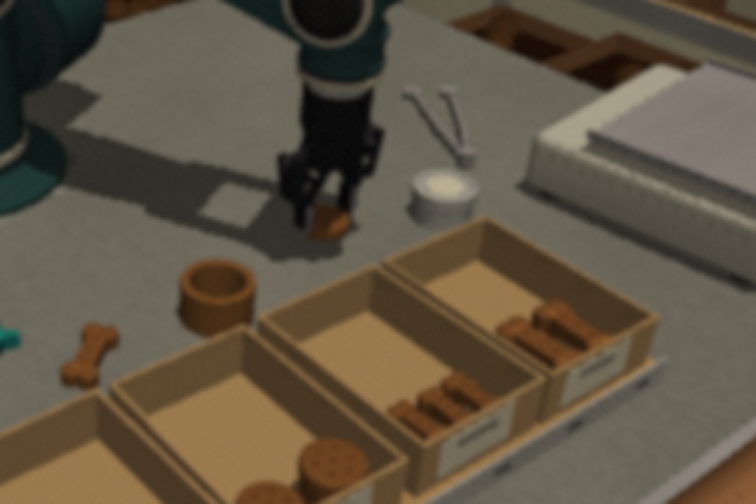

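The round biscuit is held near (328,222), but an opening of 56 mm instead of 58 mm and the look of it suggest it is off-centre or tilted. I'll check with the mask.

```bash
python3 - <<'E'
from h import *; from workcell import robot
c=robot.capture("scene"); s=robot.state(); p=s["tool_pos"]
e=proj(c,[p[0],p[1],p[2]-.155]);tip=proj(c,[p[0],p[1],p[2]-.173]); print("grasp px",e,"tip px",tip)
m=brown(c["img"]); u,v=tip.astype(int); w=np.zeros_like(m); w[v-20:v+20,u-22:u+22]=1; m=m*w
ys,xs=np.where(m>0); print("mask",xs.mean(),ys.mean(),len(xs),xs.min(),xs.max(),ys.min(),ys.max())
print("at z",p[2]-.168, ray(c,xs.mean(),ys.mean(),p[2]-.168))
img=c["img"][v-40:v+35,u-50:u+50,::-1].copy(); img=cv2.resize(img,None,fx=7,fy=7,interpolation=cv2.INTER_CUBIC)
cv2.circle(img,(int((e[0]-u+50)*7),int((e[1]-v+40)*7)),3,(0,255,0),-1); cv2.imwrite("pics/g2.png",img)
E
```

```text
grasp px [345.76751932 184.34334332] tip px [345.27473295 189.14984109]
mask 354.53 195.64 100 346 366 185 208
at z 0.04201280759912068 [0.46383679 0.23542736 0.04201281]
```

View pics/g2.png

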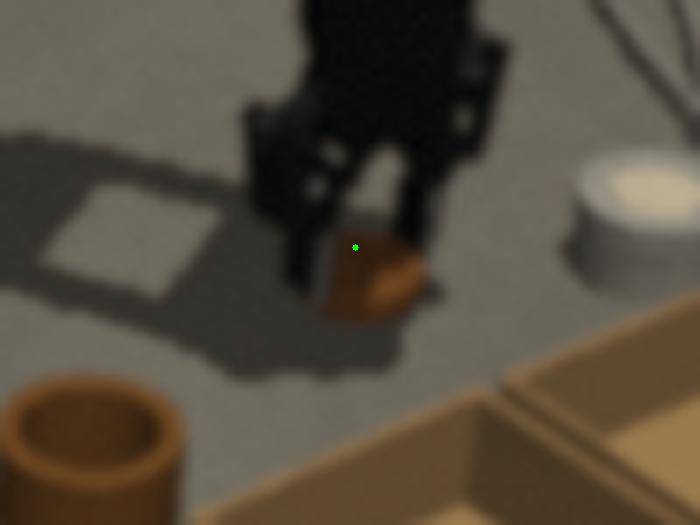

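The round biscuit hangs tipped at the pad tips. With the jaws this wide the pads stand farther back, so the grip was too shallow. I'll set it down and regrip about 7 mm deeper with the opening set close to the biscuit's width first.

Emit:
step_arm --increments '[[[0,0,1,0],[0,0,2,0],[0,0,2.8,0],[0,0,2.8,0],[0,0,2.8,0]]]'

```text
time: 3.4
tool_pos: [0.4135, 0.2433, 0.1778]
tcp_rot: [-2.244, -2.198, 0.002]
ft_force: [0.3, -0.5, -1.1]
opening: 0.0562
```

Emit:
step_arm --increments '[[[0,0,0,0],[0,0,0,0],[0,0,0,0],[0,0,0,0],[0,0,0,0]]]' --gripper 6.9

```text
time: 3.9
tool_pos: [0.4137, 0.2434, 0.1788]
tcp_rot: [2.244, 2.198, 0.0]
ft_force: [-0.8, -0.1, 0.3]
opening: 0.0689
```

Emit:
step_arm --increments '[[[0,0,-3,0],[0,0,-8,0],[0,0,-13,0],[0,0,-13,0],[0,0,-13,0]]]'

```text
time: 4.4
tool_pos: [0.4137, 0.2434, 0.3099]
tcp_rot: [2.244, 2.198, 0.004]
ft_force: [-0.3, 0.2, -0.8]
opening: 0.0688
```

```bash
python3 - <<'E'
from h import *; from workcell import robot
c=robot.capture("scene");go()
m=brown(c["img"]); n,l,st,ce=cv2.connectedComponentsWithStats(m)
for i in range(1,n):
    if st[i,4]>40 and 335<ce[i][0]<375 and 180<ce[i][1]<220: print(st[i],ce[i],ray(c,*ce[i],.009))
u,v=345,195
cv2.imwrite("pics/g3.png",cv2.resize(c["img"][v-40:v+35,u-50:u+50,::-1],None,fx=7,fy=7,interpolation=cv2.INTER_CUBIC))
E
```

```text
t 4.45 p [0.4135 0.2433 0.3085] yaw 88.81 j [ 0.48 -1.07] tilt [ 0.  0. -1.] open 0.0691 F [ 0.5 -0.2  0.4]
[337 190  17  13 156] [345.80128205 196.68589744] [0.41767459 0.24621667 0.009     ]
```

View pics/g3.png

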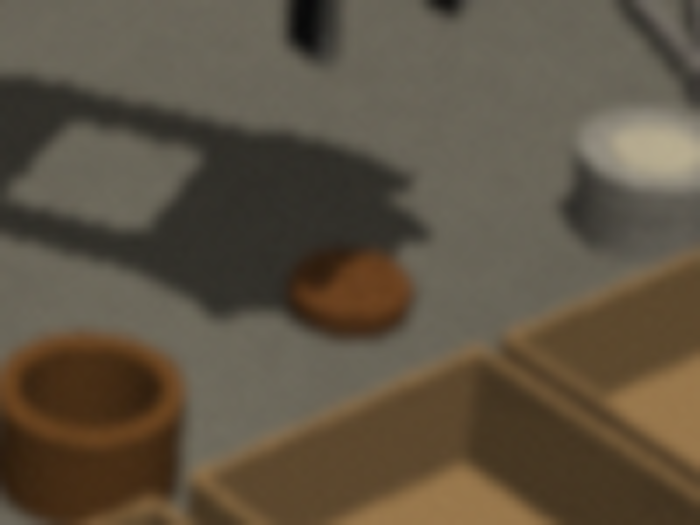

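The biscuit lies flat again at (350,290) in the crop. I'll refine its centre, using the first scene picture to see the bias between the two cameras.

```bash
python3 - <<'E'
from h import *; from workcell import robot
S=dict(np.load("scene0.npz"));c=robot.capture("scene")
for d in(S,c):
    h=cv2.cvtColor(d["img"],cv2.COLOR_RGB2HSV); m=cv2.inRange(h,(3,95,20),(20,255,255)); n,l,st,ce=cv2.connectedComponentsWithStats(m)
    for i in range(1,n):
        if st[i,4]>40 and 335<ce[i][0]<360 and 185<ce[i][1]<210: print(st[i],ce[i],ray(d,*ce[i],.009).round(4))
E
```

```text
[337 190  17  13 182] [344.9010989  196.32417582] [0.4144 0.2453 0.009 ]
[336 190  18  13 192] [344.57291667 196.03645833] [0.4126 0.2456 0.009 ]
```

Emit:
step_arm --increments '[[[0,-0.15,4,0],[0,-0.15,8.5,0],[0,-0.15,12.5,0],[0,-0.15,13.8,0],[0,-0.15,13.8,0]]]'

```text
time: 5.0
tool_pos: [0.4118, 0.2432, 0.169]
tcp_rot: [-2.244, -2.197, 0.006]
ft_force: [0.3, 0.7, 0.5]
opening: 0.0692
```

Emit:
step_arm --increments '[[[0,0,0,0],[0,0,0,0],[0,0,0,0],[0,0,0,0],[0,0,0,0]]]' --gripper 5.0 --force 30

```text
time: 5.5
tool_pos: [0.4122, 0.2434, 0.171]
tcp_rot: [2.244, 2.198, 0.001]
ft_force: [-0.3, -0.7, 1.6]
opening: 0.0565
```

Emit:
step_arm --increments '[[[0,0,0,0],[0,0,0,0],[0,0,0,0],[0,0,-1,0],[0,0,-3,0]]]'

```text
time: 6.0
tool_pos: [0.4117, 0.2432, 0.2001]
tcp_rot: [-2.244, -2.198, 0.004]
ft_force: [0.7, -0.7, 1.2]
opening: 0.057
```

```bash
python3 - <<'E'
from h import *; from workcell import robot
c=robot.capture("scene");go((.6,-.0665,.3,88.8))
h=cv2.cvtColor(c["img"],cv2.COLOR_RGB2HSV); m=cv2.inRange(h,(3,95,20),(20,255,255)); n,l,st,ce=cv2.connectedComponentsWithStats(m)
for i in range(1,n):
    if st[i,4]>40 and 335<ce[i][0]<360 and 180<ce[i][1]<210: print(st[i],ce[i],[ray(c,*ce[i],z).round(4) for z in(.03,.04)])
u,v=345,195
cv2.imwrite("pics/g4.png",cv2.resize(c["img"][v-40:v+35,u-50:u+50,::-1],None,fx=7,fy=7,interpolation=cv2.INTER_CUBIC))
E
```

```text
t 6.05 p [0.4127 0.2437 0.2043] yaw 88.81 j [ 0.48 -1.07] tilt [ 0.002  0.001 -1.   ] open 0.0566 F [2.4 1.5 5.7]
shift [-30.62  19.38  -9.57] turn 0.0
[341 183  14  13 162] [346.9691358  188.84567901] [array([0.4086, 0.2574, 0.03  ]), array([0.4195, 0.2459, 0.04  ])]
```

View pics/g4.png

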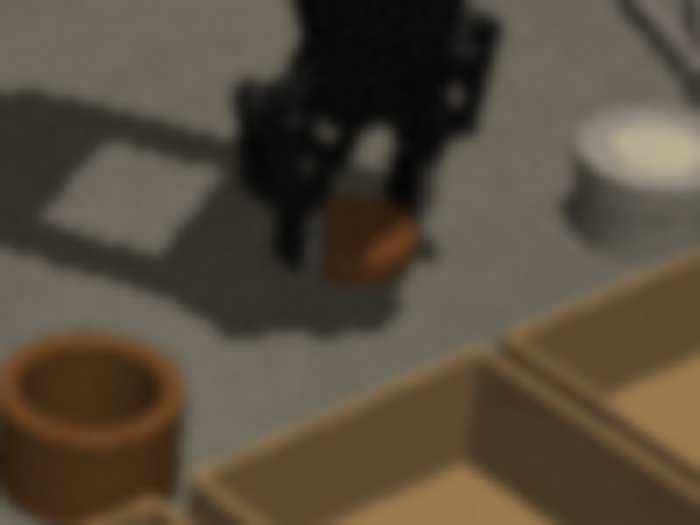

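The biscuit is now level between the pads. I carry it to the round-biscuit carton.

Emit:
step_arm --increments '[[[0,0,-3.5,0],[-2,1.3,-7,0],[-5,3.2,-9.6,0],[-9,5.7,-9.6,0],[-13,8.2,-9.6,0]]]'

```text
time: 6.55
tool_pos: [0.4919, 0.1104, 0.2984]
tcp_rot: [2.242, 2.198, 0.003]
ft_force: [0.4, -0.0, -1.8]
opening: 0.0569
```

Emit:
step_arm --increments '[[[-4,2.5,0,0],[-8,5.1,0,0],[-12,7.6,0,0],[-15.6,9.9,0,0],[-17.6,11.2,0,0]]]'

```text
time: 7.05
tool_pos: [0.6007, -0.0693, 0.2968]
tcp_rot: [2.246, 2.196, -0.0]
ft_force: [0.6, 1.9, -0.8]
opening: 0.0565
```

Emit:
step_arm --increments '[[[0,0,2,0],[0,0,4,0],[0,0,6,0],[0,0,8,0],[0,0,8,0]]]'

```text
time: 7.55
tool_pos: [0.599, -0.0665, 0.2142]
tcp_rot: [-2.242, -2.196, 0.004]
ft_force: [-0.5, 0.6, -0.8]
opening: 0.0565
```

```bash
python3 -c "
from h import go
go((.6,-.0665,.1935,88.8))"
```

```text
t 7.55 p [ 0.599  -0.0665  0.2142] yaw 88.81 j [-0.15 -1.7 ] tilt [-0.004  0.001 -1.   ] open 0.0565 F [-0.5  0.6 -0.8]
shift [-0.    0.1   2.07] turn 0.0
```

Emit:
step_arm --increments '[[[0,0,1,0],[0,0,1.7,0],[0,0,2.1,0],[0,0,2.1,0],[0,0,2.1,0]]]'

```text
time: 8.05
tool_pos: [0.5999, -0.0665, 0.1961]
tcp_rot: [2.244, 2.198, 0.0]
ft_force: [0.6, -0.2, -0.2]
opening: 0.0571
```

Emit:
step_arm --increments '[[[0,0,0,0],[0,0,0,0],[0,0,0,0],[0,0,0,0],[0,0,0,0]]]' --gripper 6.8

```text
time: 8.55
tool_pos: [0.5998, -0.0666, 0.1958]
tcp_rot: [2.244, 2.198, 0.0]
ft_force: [-0.6, 1.0, -0.1]
opening: 0.0679
```

Emit:
step_arm --increments '[[[0,0,-2,0],[0,0,-5,0],[0,0,-9,0],[0,0,-11,0],[0,0,-11,0]]]'

```text
time: 9.05
tool_pos: [0.6002, -0.0666, 0.3094]
tcp_rot: [2.241, 2.195, 0.005]
ft_force: [0.5, -0.3, -0.0]
opening: 0.0682
```

```bash
python3 -c "
from h import go
go((.4262,-.0871,.24,37.5),(.4262,-.0871,.173,37.5),(.4262,-.0871,.30,37.5),(.609,.2644,.30,88.8),(.609,.2644,.1965,88.8))"
```

```text
t 9.05 p [ 0.6002 -0.0666  0.3094] yaw 88.81 j [-0.15 -1.7 ] tilt [ 0.005 -0.001 -1.   ] open 0.0682 F [ 0.5 -0.3 -0. ]
shift [ -2.41 -17.35   6.94] turn 0.896
shift [0.  0.  6.7] turn 0.0
shift [  0.    0.  -12.7] turn 0.0
shift [ 35.9  -16.76  -0.  ] turn -0.895
shift [ 0.    0.   10.35] turn 0.0
```

The round biscuit is down. Next is the large bone.

Emit:
step_arm --increments '[[[-0.5,-3.5,0,0.14],[-1.0,-7,1.5,0.28],[-1.5,-11,3.5,0.42],[-2.0,-15,5.5,0.56],[-2.4,-17.3,6.9,0.7]]]' --gripper 4.5

```text
time: 9.55
tool_pos: [0.4237, -0.0868, 0.2342]
tcp_rot: [-2.865, -1.286, 0.003]
ft_force: [0.3, 0.8, 1.0]
opening: 0.0452
```

Emit:
step_arm --increments '[[[0,0,0,0.14],[0,0,0,0.196],[0,0,0,0.196]]]'

```text
time: 9.85
tool_pos: [0.426, -0.0869, 0.236]
tcp_rot: [-2.975, -1.007, 0.001]
ft_force: [0.8, 0.6, 0.1]
opening: 0.0454
```

```bash
python3 - <<'E'
from h import *; from workcell import robot
c=robot.capture("top");go((.4262,-.0871,.176,37.5))
m=brown(c["img"]);w=np.zeros_like(m); w[85:172,270:335]=1; m*=w
n,l,st,ce=cv2.connectedComponentsWithStats(m)
for i in range(1,n):
    if st[i,4]>40: print(st[i],ray(c,*ce[i],.032).round(4))
cv2.imwrite("pics/t1.png",cv2.resize(c["img"][80:225,160:440,::-1],None,fx=2.8,fy=2.8,interpolation=cv2.INTER_CUBIC))
E
```

```text
t 9.9 p [ 0.4261 -0.0869  0.2361] yaw 37.55 j [-0.26 -0.92] tilt [-0.001  0.    -1.   ] open 0.045 F [ 0.4  0.2 -0.5]
shift [-0.    0.02  6.01] turn 0.001
[281  90  45  26 817] [ 0.7283 -0.0703  0.032 ]
[292 134  18  19 262] [ 0.5995 -0.0668  0.032 ]
[274 161  21   5  51] [ 0.5382 -0.0177  0.032 ]
```

View pics/t1.png

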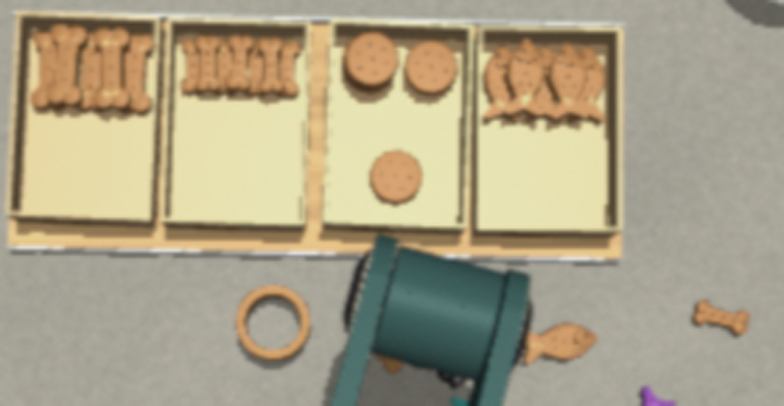

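The round biscuit lies flat at (395,177), measured at (0.5995, −0.067) against the target (0.600, −0.0665). Now I grasp the large bone.

Emit:
step_arm --increments '[[[0,0,2.5,0],[0,0,4.8,0],[0,0,6,0],[0,0,6,0],[0,0,6,0]]]'

```text
time: 10.4
tool_pos: [0.4266, -0.087, 0.1772]
tcp_rot: [2.975, 1.01, 0.0]
ft_force: [0.9, 0.7, 0.4]
opening: 0.0447
```

Emit:
step_arm --increments '[[[0,0,0,0],[0,0,0,0],[0,0,0,0],[0,0,0,0],[0,0,0,0]]]' --gripper 1.4

```text
time: 10.9
tool_pos: [0.4267, -0.087, 0.1779]
tcp_rot: [2.974, 1.009, 0.002]
ft_force: [-0.8, 0.8, 7.2]
opening: 0.0219
```

Emit:
step_arm --increments '[[[0,0,0,0],[0,0,0,0],[0,0,0,0],[0,0,-1,0],[0,0,-3,0]]]'

```text
time: 11.4
tool_pos: [0.4259, -0.0868, 0.2067]
tcp_rot: [-2.974, -1.009, 0.002]
ft_force: [-0.0, 0.7, 0.6]
opening: 0.0217
```

```bash
python3 - <<'E'
from h import *; from workcell import robot
c=robot.capture("scene");go((.4262,-.0871,.3,37.5),(.609,.2644,.30,88.8),(.609,.2644,.21,88.8))
u,v=265,230
cv2.imwrite("pics/g5.png",cv2.resize(c["img"][v-40:v+35,u-50:u+50,::-1],None,fx=7,fy=7,interpolation=cv2.INTER_CUBIC))
E
```

```text
t 11.45 p [ 0.4269 -0.0871  0.2108] yaw 37.48 j [-0.26 -0.91] tilt [ 0.003 -0.001 -1.   ] open 0.0214 F [ 3.3 -0.5  5.3]
shift [-0.05 -0.04 -8.92] turn -0.0
shift [ 35.9  -16.76  -0.  ] turn -0.895
shift [0. 0. 9.] turn 0.0
```

View pics/g5.png

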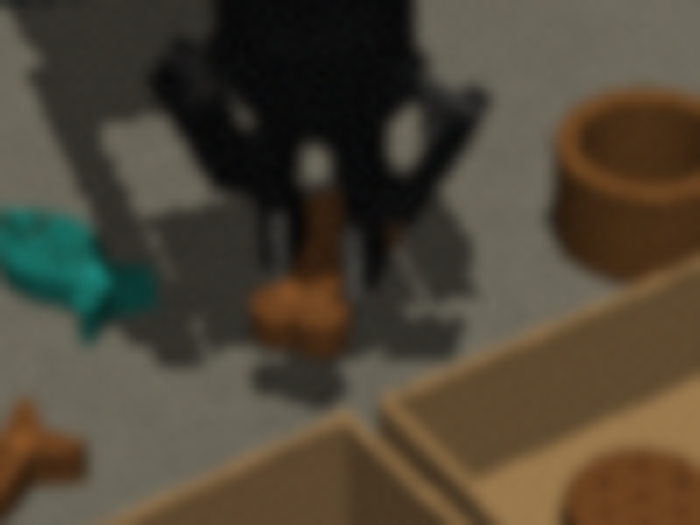

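The large bone is gripped across its shaft, opening 22 mm, hanging level. I carry it to its carton.

Emit:
step_arm --increments '[[[0,0,-4,0],[1,-0.5,-8,0],[5,-2.3,-9.4,0],[10,-4.7,-9.4,0],[14,-6.5,-9.4,0]]]'

```text
time: 11.95
tool_pos: [0.4983, 0.0515, 0.3025]
tcp_rot: [2.975, 1.008, 0.004]
ft_force: [0.3, -2.3, -0.3]
opening: 0.0217
```

Emit:
step_arm --increments '[[[4.5,-2.1,0,-0.14],[9,-4.2,0,-0.28],[13.5,-6.3,0,-0.42],[18,-8.4,0,-0.56],[21.9,-10.25,0,-0.7]]]'

```text
time: 12.45
tool_pos: [0.61, 0.2668, 0.3013]
tcp_rot: [2.442, 1.976, 0.001]
ft_force: [0.3, 0.2, 0.7]
opening: 0.0217
```

Emit:
step_arm --increments '[[[0,0,0,-0.14],[0,0,1,-0.195],[0,0,3,-0.195],[0,0,5,-0.195],[0,0,5,-0.195]]]'

```text
time: 12.95
tool_pos: [0.6088, 0.2643, 0.2484]
tcp_rot: [-2.244, -2.196, 0.005]
ft_force: [-0.3, 0.2, -1.1]
opening: 0.0217
```

```bash
python3 -c "
from h import go
go((.609,.2644,.199,88.8))"
```

```text
t 12.95 p [0.6088 0.2643 0.2484] yaw 88.76 j [ 0.37 -1.18] tilt [-0.003 -0.001 -1.   ] open 0.0217 F [-0.3  0.2 -1.1]
shift [0.01 0.02 4.94] turn -0.001
```

Emit:
step_arm --increments '[[[0,0,2,0],[0,0,4,0],[0,0,5,0],[0,0,5,0],[0,0,5,0]]]'

```text
time: 13.45
tool_pos: [0.6096, 0.2645, 0.2018]
tcp_rot: [2.245, 2.197, 0.001]
ft_force: [0.0, -0.1, 0.2]
opening: 0.0215
```

Emit:
step_arm --increments '[[[0,0,0,0],[0,0,0,0],[0,0,0,0],[0,0,0,0],[0,0,0,0]]]' --gripper 4.5

```text
time: 13.95
tool_pos: [0.6093, 0.2644, 0.2008]
tcp_rot: [2.246, 2.197, 0.0]
ft_force: [-0.4, -0.2, -0.5]
opening: 0.0447
```

Emit:
step_arm --increments '[[[0,0,-2,0],[0,0,-5,0],[0,0,-9,0],[0,0,-11,0],[0,0,-11,0]]]'

```text
time: 14.45
tool_pos: [0.6097, 0.2645, 0.3147]
tcp_rot: [2.244, 2.196, 0.008]
ft_force: [0.7, -0.8, 0.3]
opening: 0.0449
```

```bash
python3 -c "
from h import go,np
a=np.radians(-81.2);f=(.4211+.009*np.cos(a),-.2458+.009*np.sin(a));b=np.radians(-1.2);g=(.596+.009*np.cos(b),-.227+.009*np.sin(b)); print(f,g)
go((*f,.24,8.8),(*f,.172,8.8),(*f,.30,8.8),(*g,.30,88.8),(*g,.195,88.8))"
```

```text
(np.float64(0.4224768725265563), np.float64(-0.254694055433019)) (np.float64(0.6049980261512736), np.float64(-0.2271884817789502))
t 14.45 p [0.6097 0.2645 0.3147] yaw 88.75 j [ 0.37 -1.18] tilt [ 0.005  0.002 -1.   ] open 0.0449 F [ 0.7 -0.8  0.3]
shift [-52.32 -17.58   7.47] turn 1.395
shift [0.  0.  6.8] turn 0.0
shift [  0.    0.  -12.8] turn 0.0
shift [18.46  0.07 -0.  ] turn -1.396
shift [ 0.   0.  10.5] turn 0.0
```

Emit:
step_arm --increments '[[[-3,-1,0,0],[-7.6,-2.6,0,0],[-12.3,-4.1,0,0],[-17,-5.7,0,0],[-21.7,-7.3,0,0]]]' --gripper 6.0

```text
time: 14.95
tool_pos: [0.5305, 0.0475, 0.3097]
tcp_rot: [-2.245, -2.197, 0.001]
ft_force: [0.7, -0.4, 0.5]
opening: 0.0599
```

Emit:
step_arm --increments '[[[-4.7,-1.6,0,0],[-9.4,-3.1,0,0],[-14.1,-4.7,0,0],[-18.8,-6.3,0,0],[-23.5,-7.9,0,0]]]'

```text
time: 15.45
tool_pos: [0.4462, -0.1857, 0.31]
tcp_rot: [-2.245, -2.197, 0.0]
ft_force: [1.9, -1.0, 0.0]
opening: 0.0602
```

Emit:
step_arm --increments '[[[-4.0,-1.2,1.5,0.14],[-7.1,-2.4,3,0.28],[-7.1,-2.4,4.5,0.42],[-7.1,-2.4,6,0.56],[-7.1,-2.4,7,0.7]]]'

```text
time: 15.95
tool_pos: [0.4214, -0.2548, 0.2387]
tcp_rot: [-2.865, -1.284, 0.002]
ft_force: [-0.0, -0.1, 0.1]
opening: 0.0602
```

Emit:
step_arm --increments '[[[0,0,0,0.14],[0,0,0,0.28],[0,0,0,0.42],[0,0,0,0.56],[0,0,0,0.695]]]'

```text
time: 16.45
tool_pos: [0.4218, -0.2545, 0.2398]
tcp_rot: [-3.132, -0.233, 0.001]
ft_force: [0.6, -0.5, -0.3]
opening: 0.0599
```

Emit:
step_arm --increments '[[[0,0,0,0],[0,0,0,0]]]'

```text
time: 16.65
tool_pos: [0.4218, -0.2546, 0.2401]
tcp_rot: [-3.131, -0.248, 0.001]
ft_force: [0.2, 0.2, -0.0]
opening: 0.0597
```

```bash
python3 - <<'E'
from h import *; from workcell import robot
c=robot.capture("top"); go((.4225,-.2547,.172,8.8))
m=brown(c["img"]);w=np.zeros_like(m); w[128:165,168:212]=1; m*=w
n,l,st,ce=cv2.connectedComponentsWithStats(m)
for i in range(1,n):
    if st[i,4]>40:
        P=np.array([ray(c,x,y,.034)[:2] for y,x in np.argwhere(l==i)]); W,V=np.linalg.eigh(np.cov(P.T)); print(st[i],P.mean(0).round(4),"yaw",np.degrees(np.arctan2(V[1,1],V[0,1])),np.ptp(P,0))
cv2.imwrite("pics/t2.png",cv2.resize(c["img"][80:225,160:440,::-1],None,fx=2.8,fy=2.8,interpolation=cv2.INTER_CUBIC))
E
```

```text
t 16.7 p [ 0.4219 -0.2546  0.2403] yaw 9.05 j [-0.59 -0.75] tilt [-0.  0. -1.] open 0.06 F [-0.5 -0.4  0.6]
shift [0.06 0.02 6.83] turn 0.004
[186 128  13  27 243] [0.6035 0.2639] yaw 177.67203140447054 [0.07980074 0.0366024 ]
[168 158  26   5  55] [0.5468 0.2986] yaw 88.90337552080915 [0.01208479 0.07582456]
```

View pics/t2.png

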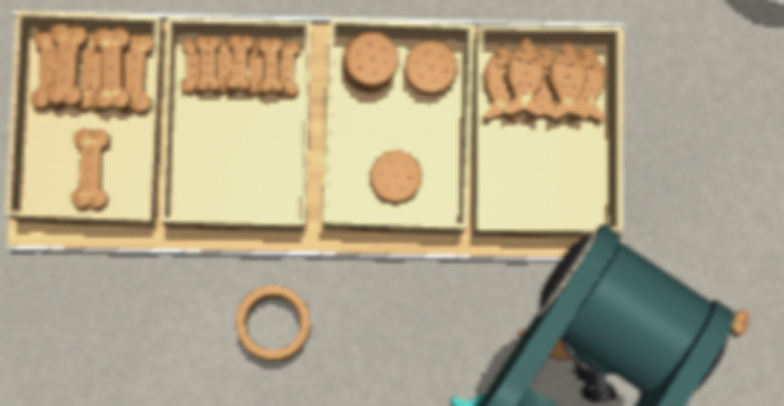

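The large bone lies lengthwise at (90,170), measured at about (0.604, 0.264) against (0.609, 0.264), so within 5 mm. The mask was slightly clipped at its far end. Now I grasp the fish.

Emit:
step_arm --increments '[[[0,0,2.5,0],[0,0,5,0],[0,0,6.7,0],[0,0,6.7,0],[0,0,6.7,0]]]'

```text
time: 17.2
tool_pos: [0.422, -0.2547, 0.1741]
tcp_rot: [-3.132, -0.244, 0.0]
ft_force: [-0.0, 0.4, 0.8]
opening: 0.0599
```

Emit:
step_arm --increments '[[[0,0,0,0],[0,0,0,0],[0,0,0,0],[0,0,0,0],[0,0,0,0]]]' --gripper 3.2

```text
time: 17.7
tool_pos: [0.4224, -0.2549, 0.1751]
tcp_rot: [3.131, 0.242, 0.003]
ft_force: [-0.9, 0.6, 7.1]
opening: 0.039
```

Emit:
step_arm --increments '[[[0,0,0,0],[0,0,0,0],[0,0,0,0],[0,0,-1,0],[0,0,-3,0]]]'

```text
time: 18.2
tool_pos: [0.4217, -0.2545, 0.2038]
tcp_rot: [-3.131, -0.242, 0.002]
ft_force: [-0.8, -0.2, -0.8]
opening: 0.0387
```

```bash
python3 - <<'E'
from h import *; from workcell import robot
c=robot.capture("scene");go((.4225,-.2547,.3,8.8),(.605,-.2272,.30,88.8),(.605,-.2272,.1965,88.8))
u,v=210,253
cv2.imwrite("pics/g6.png",cv2.resize(c["img"][v-40:v+35,u-50:u+50,::-1],None,fx=7,fy=7,interpolation=cv2.INTER_CUBIC))
E
```

```text
t 18.25 p [ 0.4225 -0.255   0.208 ] yaw 8.84 j [-0.59 -0.75] tilt [ 0.003 -0.002 -1.   ] open 0.039 F [ 1.9 -2.1  4.9]
shift [ 0.   -0.03 -9.2 ] turn 0.001
shift [18.46  0.07 -0.  ] turn -1.396
shift [ 0.    0.   10.35] turn 0.0
```

View pics/g6.png

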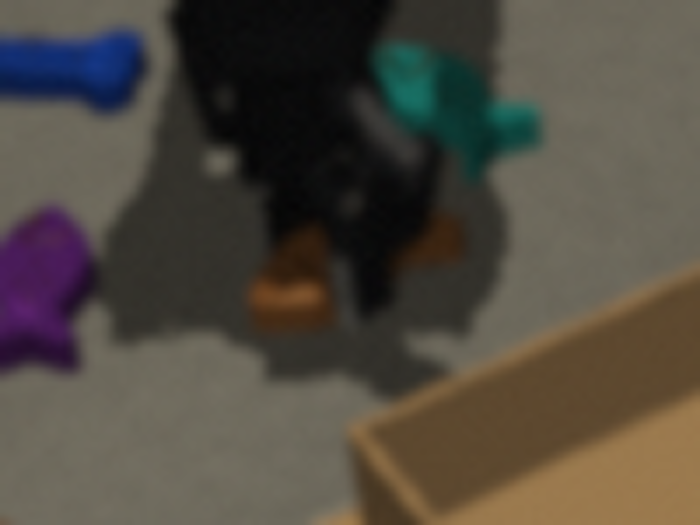

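The fish is held level, with snout at (290,295) and tail at (435,240). I carry it to its carton.

Emit:
step_arm --increments '[[[0,0,-4,0],[0,0,-8,0],[3,0,-9.6,0],[7.5,0,-9.6,0],[12,0,-9.6,0]]]'

```text
time: 18.75
tool_pos: [0.5418, -0.236, 0.3018]
tcp_rot: [3.131, 0.241, 0.004]
ft_force: [-0.1, -0.8, 0.7]
opening: 0.039
```

Emit:
step_arm --increments '[[[3.5,0,0,-0.14],[5.5,0,0,-0.28],[6.5,0.05,0,-0.42],[6.5,0.05,0,-0.56],[6.5,0.05,0,-0.7]]]'

```text
time: 19.25
tool_pos: [0.6052, -0.2266, 0.3003]
tcp_rot: [2.855, 1.31, 0.0]
ft_force: [0.2, -0.5, 0.1]
opening: 0.0389
```

Emit:
step_arm --increments '[[[0,0,0,-0.14],[0,0,0,-0.28],[0,0,0,-0.42],[0,0,0,-0.56],[0,0,0,-0.695]]]'

```text
time: 19.75
tool_pos: [0.6048, -0.2267, 0.3006]
tcp_rot: [2.238, 2.203, 0.0]
ft_force: [-0.8, 0.8, -0.3]
opening: 0.0386
```

Emit:
step_arm --increments '[[[0,0,1.5,0],[0,0,3.5,0],[0,0,5.5,0],[0,0,5.5,0],[0,0,5.5,0]]]'

```text
time: 20.25
tool_pos: [0.6048, -0.2267, 0.2446]
tcp_rot: [-2.248, -2.194, 0.0]
ft_force: [-0.5, 0.1, 0.1]
opening: 0.0387
```

```bash
python3 -c "
from h import go
go((.605,-.2272,.1965,88.8))"
```

```text
t 20.25 p [ 0.6048 -0.2267  0.2446] yaw 88.62 j [-0.4  -1.94] tilt [-0.001  0.    -1.   ] open 0.0387 F [-0.5  0.1  0.1]
shift [-0.05  0.02  4.81] turn -0.003
```

Emit:
step_arm --increments '[[[0,0,2,0],[0,0,4,0],[0,0,4.8,0],[0,0,4.8,0],[0,0,4.8,0]]]'

```text
time: 20.75
tool_pos: [0.6051, -0.2269, 0.1978]
tcp_rot: [2.245, 2.196, 0.001]
ft_force: [-0.0, 0.8, 0.4]
opening: 0.0388
```

Emit:
step_arm --increments '[[[0,0,0,0],[0,0,0,0],[0,0,0,0],[0,0,0,0],[0,0,0,0]]]' --gripper 6.0

```text
time: 21.25
tool_pos: [0.6049, -0.2267, 0.1968]
tcp_rot: [2.245, 2.197, 0.0]
ft_force: [0.8, -0.1, -0.2]
opening: 0.0597
```

Emit:
step_arm --increments '[[[0,0,-2,0],[0,0,-5,0],[0,0,-9,0],[0,0,-11,0],[0,0,-11,0]]]'

```text
time: 21.75
tool_pos: [0.6052, -0.2269, 0.3106]
tcp_rot: [2.242, 2.194, 0.003]
ft_force: [-0.2, -0.0, 0.2]
opening: 0.06
```

```bash
python3 -c "
from h import go
go((.4491,-.4243,.24,-13.5),(.4491,-.4243,.175,-13.5),(.4491,-.4243,.30,-13.5),(.603,.1025,.30,-91.2),(.603,.1025,.198,-91.2))"
```

```text
t 21.75 p [ 0.6052 -0.2269  0.3106] yaw 88.75 j [-0.4  -1.95] tilt [ 0.005 -0.002 -1.   ] open 0.06 F [-0.2 -0.   0.2]
shift [-20.08 -15.18   7.06] turn 1.785
shift [ 0.  -0.   6.5] turn 0.0
shift [  0.   -0.  -12.5] turn 0.0
shift [  2.67 -54.82  -0.  ] turn 1.356
shift [-0.   0.  10.2] turn 0.0
```

Emit:
step_arm --increments '[[[-3.2,-2.4,0,0],[-6.5,-4.9,0,0],[-10,-7.6,0,0],[-13.5,-10.2,0,0],[-16.1,-12.1,0,0]]]' --gripper 4.0

```text
time: 22.25
tool_pos: [0.4786, -0.3866, 0.3057]
tcp_rot: [-2.246, -2.195, 0.001]
ft_force: [0.5, 0.6, -0.7]
opening: 0.0399
```

Emit:
step_arm --increments '[[[-2,-1.5,1,0.14],[-4,-3.0,3,0.28],[-4,-3.05,5,0.42],[-4,-3.05,7,0.56],[-4,-3.05,7,0.7]]]'

```text
time: 22.75
tool_pos: [0.4481, -0.424, 0.2325]
tcp_rot: [-2.862, -1.283, 0.003]
ft_force: [0.3, -0.1, -0.1]
opening: 0.0401
```

Emit:
step_arm --increments '[[[0,0,0,0.14],[0,0,0,0.28],[0,0,0,0.42],[0,0,0,0.56],[0,0,0,0.7]]]'

```text
time: 23.25
tool_pos: [0.4488, -0.4242, 0.2356]
tcp_rot: [-3.133, -0.225, 0.001]
ft_force: [0.5, 0.1, -0.8]
opening: 0.04
```

Emit:
step_arm --increments '[[[0,0,0,0.14],[0,0,0,0.28],[0,0,0,0.385],[0,0,0,0.385],[0,0,0,0.385]]]'

```text
time: 23.75
tool_pos: [0.4489, -0.4243, 0.236]
tcp_rot: [-3.12, 0.365, 0.001]
ft_force: [0.7, 0.1, -0.9]
opening: 0.0402
```

```bash
python3 - <<'E'
from h import *; from workcell import robot
c=robot.capture("top"); go((.4491,-.4243,.176,-13.5))
m=brown(c["img"])
for nm,(r0,r1,c0,c1,z) in dict(L=(118,160,172,210,.034),C=(131,160,285,320,.032),F=(123,162,335,375,.034)).items():
    w=np.zeros_like(m); w[r0:r1,c0:c1]=1; n,l,st,ce=cv2.connectedComponentsWithStats(m*w)
    for i in range(1,n):
        if st[i,4]>100:
            P=np.array([ray(c,x,y,z)[:2] for y,x in np.argwhere(l==i)]); W,V=np.linalg.eigh(np.cov(P.T)); print(nm,st[i],P.mean(0).round(4),"yaw",np.degrees(np.arctan2(V[1,1],V[0,1])).round(1),np.ptp(P,0).round(3))
cv2.imwrite("pics/t3.png",cv2.resize(c["img"][80:225,160:440,::-1],None,fx=2.8,fy=2.8,interpolation=cv2.INTER_CUBIC))
E
```

```text
t 23.8 p [ 0.4489 -0.4243  0.2362] yaw -13.35 j [-0.8  -0.57] tilt [-0.  0. -1.] open 0.04 F [ 0.4 -0.   0.1]
shift [ 0.02 -0.01  6.02] turn 0.003
L [186 126  13  29 256] [0.6064 0.2641] yaw 178.7 [0.086 0.037]
C [292 134  18  19 261] [ 0.5997 -0.0668] yaw 168.9 [0.055 0.052]
F [348 132  12  26 224] [ 0.5953 -0.2269] yaw 176.6 [0.077 0.034]
```

View pics/t3.png

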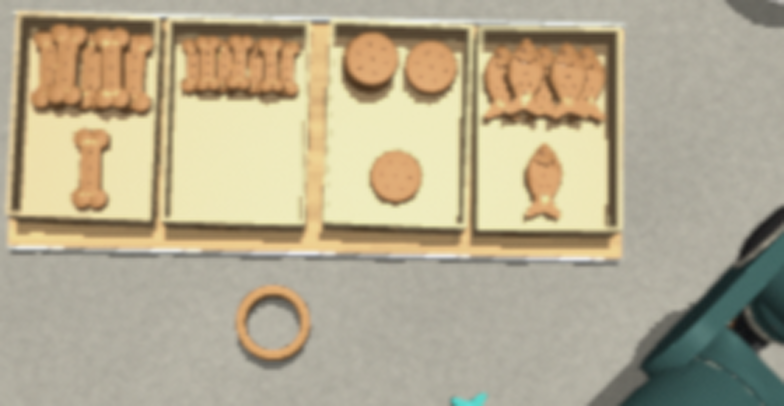

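The fish at (543,183) has its snout up, towards the stock. All three placed biscuits measure within 3 mm of target. Last is the small bone.

Emit:
step_arm --increments '[[[0,0,2.5,0],[0,0,4.8,0],[0,0,6,0],[0,0,6,0],[0,0,6,0]]]'

```text
time: 24.3
tool_pos: [0.4492, -0.4246, 0.1774]
tcp_rot: [3.12, -0.369, 0.0]
ft_force: [0.4, -0.7, 0.2]
opening: 0.0399
```

Emit:
step_arm --increments '[[[0,0,0,0],[0,0,0,0],[0,0,0,0],[0,0,0,0],[0,0,0,0]]]' --gripper 0.8

```text
time: 24.8
tool_pos: [0.4493, -0.4247, 0.178]
tcp_rot: [3.119, -0.369, 0.002]
ft_force: [-0.4, 0.7, 5.7]
opening: 0.0151
```

Emit:
step_arm --increments '[[[0,0,0,0],[0,0,0,0],[0,0,0,0],[0,0,-1,0],[0,0,-3,0]]]'

```text
time: 25.3
tool_pos: [0.4487, -0.4241, 0.2064]
tcp_rot: [-3.118, 0.37, 0.003]
ft_force: [-0.8, -0.7, -0.4]
opening: 0.0147
```

```bash
python3 - <<'E'
from h import *; from workcell import robot
c=robot.capture("scene");go((.603,.1025,.30,-91.2))
u,v=155,285
cv2.imwrite("pics/g7.png",cv2.resize(c["img"][v-40:v+35,u-50:u+50,::-1],None,fx=7,fy=7,interpolation=cv2.INTER_CUBIC))
E
```

```text
t 25.35 p [ 0.4494 -0.4248  0.211 ] yaw -13.51 j [-0.8  -0.56] tilt [ 0.002 -0.002 -1.   ] open 0.0146 F [ 1.6 -2.3  4.2]
shift [  2.61 -54.86  -8.9 ] turn 1.356
```

View pics/g7.png

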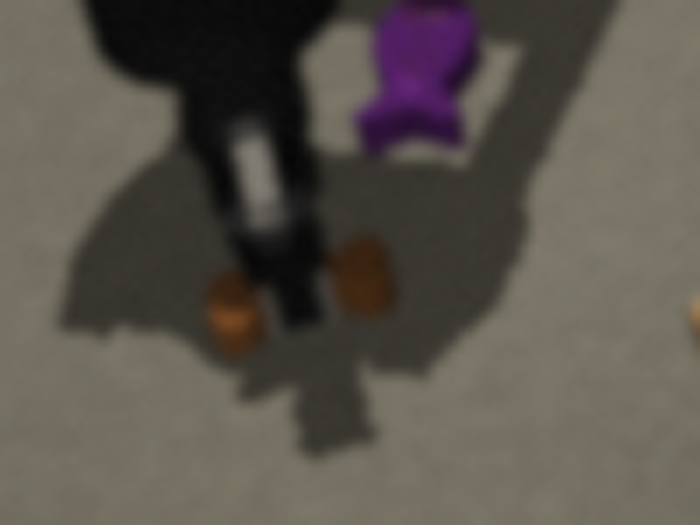

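The small bone is centred and level, with knuckles at (235,312) and (362,275). I carry it to its carton.

Emit:
step_arm --increments '[[[0,0,-4,0],[0.1,-1,-8,0],[0.3,-5,-9.4,0],[0.5,-9.5,-9.4,0],[0.7,-14,-9.4,0]]]'

```text
time: 25.85
tool_pos: [0.4886, -0.2886, 0.3021]
tcp_rot: [3.119, -0.371, 0.003]
ft_force: [1.0, 1.3, 0.3]
opening: 0.0151
```

Emit:
step_arm --increments '[[[0.2,-4.6,0,0],[0.4,-9.2,0,0],[0.7,-13.8,0,0],[0.9,-18.4,0,0],[1.1,-23,0,0]]]'

```text
time: 26.35
tool_pos: [0.5531, -0.067, 0.3016]
tcp_rot: [3.12, -0.37, 0.002]
ft_force: [1.6, -1.7, -0.1]
opening: 0.0148
```

Emit:
step_arm --increments '[[[0.2,-4.6,0,0.14],[0.4,-9,0,0.28],[0.6,-13,0,0.42],[0.8,-16,0,0.56],[0.8,-17.85,0,0.7]]]'

```text
time: 26.85
tool_pos: [0.6028, 0.105, 0.3012]
tcp_rot: [-2.8, 1.423, -0.001]
ft_force: [0.2, -0.4, -0.6]
opening: 0.0146
```

Emit:
step_arm --increments '[[[0,0,0,0.14],[0,0,0,0.28],[0,0,0,0.42],[0,0,0,0.56],[0,0,0,0.656]]]'

```text
time: 27.35
tool_pos: [0.6025, 0.1028, 0.3013]
tcp_rot: [-2.191, 2.251, -0.001]
ft_force: [-0.3, 0.8, 0.0]
opening: 0.0148
```

```bash
python3 -c "
from h import go
go((.603,.1025,.20,-91.2))"
```

```text
t 27.35 p [0.6025 0.1028 0.3013] yaw -91.53 j [0.13 1.72] tilt [ 0.001  0.    -1.   ] open 0.0148 F [-0.3  0.8  0. ]
shift [ 0.03 -0.05 10.13] turn -0.006
```

Emit:
step_arm --increments '[[[0,0,2.5,0],[0,0,5,0],[0,0,7.5,0],[0,0,9,0],[0,0,9,0]]]'

```text
time: 27.85
tool_pos: [0.6021, 0.1027, 0.209]
tcp_rot: [2.196, -2.243, -0.003]
ft_force: [-0.1, -0.3, 0.0]
opening: 0.0144
```

Emit:
step_arm --increments '[[[0,0,0.6,0],[0,0,1.1,0],[0,0,1.1,0],[0,0,1.1,0],[0,0,1.1,0]]]'

```text
time: 28.35
tool_pos: [0.6026, 0.1028, 0.2001]
tcp_rot: [-2.198, 2.245, -0.0]
ft_force: [0.4, -0.0, 0.8]
opening: 0.0144
```

Emit:
step_arm --increments '[[[0,0,0,0],[0,0,0,0],[0,0,0,0],[0,0,0,0],[0,0,0,0]]]' --gripper 3.6

```text
time: 28.85
tool_pos: [0.6025, 0.1028, 0.1997]
tcp_rot: [-2.198, 2.245, 0.0]
ft_force: [0.0, -0.7, -0.5]
opening: 0.0356
```

Emit:
step_arm --increments '[[[0,0,-2,0],[0,0,-5,0],[0,0,-9,0],[0,0,-13,0],[0,0,-17,0]]]'

```text
time: 29.35
tool_pos: [0.6023, 0.1028, 0.3714]
tcp_rot: [2.198, -2.245, 0.0]
ft_force: [0.3, 1.0, -0.6]
opening: 0.0359
```

Emit:
step_arm --increments '[[[4,0,0,0],[8,0,0,0],[12,0,0,0],[16,0,0,0],[19,0,0,0]]]'

```text
time: 29.85
tool_pos: [0.5981, -0.0892, 0.3698]
tcp_rot: [2.197, -2.246, 0.0]
ft_force: [0.2, -0.5, 0.6]
opening: 0.036
```

Emit:
step_arm --increments '[[[0,5,0,0],[0,10,0,0],[0,10,0,0],[0,10,0,0]]]'

```text
time: 30.25
tool_pos: [0.4978, -0.0851, 0.3705]
tcp_rot: [-2.196, 2.245, -0.003]
ft_force: [0.4, 0.2, 0.3]
opening: 0.0362
```

```bash
python3 - <<'E'
from h import *; from workcell import robot
c=robot.capture("top"); s=robot.capture("scene"); go()
m=brown(c["img"])
for nm,(r0,r1,c0,c1,z) in dict(L=(118,160,172,210,.034),S=(123,158,222,265,.032),C=(131,160,285,320,.032),F=(123,162,335,375,.034)).items():
    w=np.zeros_like(m); w[r0:r1,c0:c1]=1; n,l,st,ce=cv2.connectedComponentsWithStats(m*w)
    for i in range(1,n):
        if st[i,4]>70:
            P=np.array([ray(c,x,y,z)[:2] for y,x in np.argwhere(l==i)]); W,V=np.linalg.eigh(np.cov(P.T)); print(nm,st[i],P.mean(0).round(4),"yaw",np.degrees(np.arctan2(V[1,1],V[0,1])).round(1),np.ptp(P,0).round(3))
a=cv2.resize(c["img"][80:225,120:440,::-1],None,fx=2.4,fy=2.4,interpolation=cv2.INTER_CUBIC)
b=cv2.resize(s["img"][185:350,195:475,::-1],None,fx=1.5,fy=1.5,interpolation=cv2.INTER_CUBIC)
o=np.zeros((a.shape[0]+b.shape[0],800,3),np.uint8);o[:a.shape[0],:a.shape[1]]=a;o[a.shape[0]:,:b.shape[1]]=b;cv2.imwrite("pics/end.png",o)
E
```

```text
t 30.35 p [ 0.4991 -0.085   0.37  ] yaw -91.21 j [-0.22  1.37] tilt [ 0.001 -0.    -1.   ] open 0.0362 F [ 0.1 -0.4 -0.3]
L [172 118  38   4  87] [0.6723 0.2626] yaw 89.0 [0.009 0.113]
L [186 126  13  29 258] [0.6066 0.2639] yaw 178.4 [0.086 0.037]
S [241 133   9  19 119] [0.6015 0.1028] yaw 178.0 [0.055 0.024]
```

View pics/end.png

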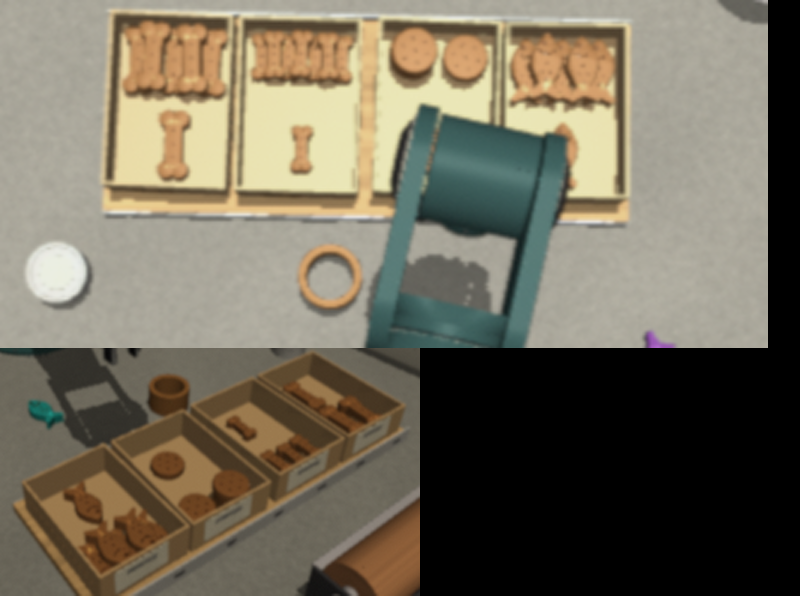

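All four biscuits lie flat in their own cartons. The small bone measures (0.6015, 0.103) against (0.603, 0.1025), and the tin and tape look unmoved. I hand the job in.

```bash
python3 -c "
from workcell import robot
print(robot.finish_job())"
```

```text
the job is handed in; nothing more can be done
None
```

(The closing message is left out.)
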